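Feel out the softest spring pad and push its tag down

ROBOT

A 7-joint arm with a two-finger parallel gripper is mounted at the origin on the work surface. World frame = base frame: x ahead of the robot, y to its left, z up, the work surface at z = 0. Lengths are in m, angles in rad, forces in N, time in s.
With the tool pointing down it reaches from about 0.425 to 0.925 m from the base axis. Payload 6.8 kg.
Tool frame: the origin (TCP) lies at the very end of the fingers, on their centre line; the grasp point (between the pads) lies bot.hold_point_z behind it (bot.hold_point_z is the distance from the TCP to the grasp point, in m); x points along the fingers, z is the direction in which the jaws open and shut, and the axes are right-handed (so a half turn about x gives the same grasp; the last joint's range is limited). The gripper opens to 85 mm and grips with 20 to 120 N. Pads are 22 mm wide; open, the fingers measure 114 mm over their backs; the gripper's body (76 mm by 85 mm) begins 54 mm behind the grasp point. The pads swing forward as they close: fully open they stand 13 mm farther back than shut.
Start: joints at [1.03, 0.477, 0.022, 1.555, -0.011, 1.109, -0.083], TCP at [0.283, -0.613, 0.231] pointing down, gripper open.
Joint ranges: [-2.96, 2.96], [-0.34, 2.1], [-1.41, 1.46], [0.24, 2.44], [-1.37, 4.51], [0.17, 1.92], [-2.96, 2.96]. Speed limits (rad/s): [2.39, 2.39, 3.14, 3.14, 3.14, 3.14, 3.14].

INTERFACE

Orientations are given as a unit quaternion [w, x, y, z].
In Python, from station import bot gives the robot as it stands.
- The arm moves only by the tool drive_tool, never from a script. Its arguments are lists of equal length, an entry for each row: "slide": the shift along the world's x, y, z in mm, a list of three; "turn": the turn, a rotation vector about the world's x, y, z in rad, a list of three; "gripper": the opening, from 0 (shut) to 1 (fully open). A call has 1 to 10 rows; each row is the pose to reach, as a shift and turn from the pose measured when the call began; what a row does not reach only later rows make up. A row lasts 1/10 s, in which the tool goes at most 50 mm and 8.59 degrees, less where a joint would pass 70% of its speed; a pose out of reach is approached as far as the arm can. A call with a gripper value outside its range is refused whole. The fingers move at their own pace and stop on an object; "squeeze" is the grip in N (left out, the last holds). Time passes only in rows, so rows that repeat a pose let the fingers close. It gives the time, the measured TCP pose, the force and the opening at its end, in the units of the state.
- bot.get_obs(): the state, without advancing time (a new reading comes with each control period).
- bot.read_camera(name): name is "side" or "top" or "wrist"; returns a dict with "color" (480x640x3 uint8, red, green, blue), "fovy" (degrees; the focal length in pixels is half the picture's height over the tangent of half this angle, whatever the lens; pixels are square), "cx", "cy" (the principal point, pixels), "R" (3x3) and "t" (3): a world point X has camera coordinates R X + t. Camera axes: x right, y down, z forward; pixel columns grow to the right and rows downward; lengths in m; the calibration is good to about 2 mm. A picture is of the moment at which its call begins. There is no depth.
- bot.hand_in(): hands the job in, once; it reports no verdict.
The state is a dict: "t": time; "q": joint angles; "joint_vel": joint speeds; "joint_torque": joint torques, N m; "eef_pos": TCP position; "tool_rot": TCP orientation; "contact_force": force on the tool from outside, world axes, zero at the start; "torque": the same for the moment, N m; "gripper_width": opening from 0.0 (shut) to 1.0 (fully open).
Only numpy, scipy, OpenCV 4.12 (cv2) and the standard library are available. Lean on these libraries where they do the work, as an engineer would, in place of code of your own. Each camera call takes 0.05 s, during which the arm holds its last target.

TASK

With closed fingertips, gently press each of the three black spring-mounted pads down by about a centimetre, one after the other from the robot's left to its right, and feel which one is the softest. Then push the yellow tag on that softest pad's station all the way down, and leave the other two tags up. Only touch: do not pick up or shove any of the loose things standing about.

Things in the scene. Friction and masses are not known exactly. Their poses are not given: they have to be found in the camera images.
- station_left: The left (largest y, at the robot's left hand) test station: a grey block fixed to the table, 180 (x) x 90 (y) x 30 (z) mm. Origin: centre of its underside, on the table. Its own +x points from tag to pad. The stations look alike; which one is soft changes from run to run. Pressed 10 mm, the softest pad pushes back with about 3 N, the others with about 7 and 12 N (10 and 17 N at full travel).
- pad_left (a point): Centre of the top face of the left station's black round rubber pad (56 mm across, 14 mm thick, on a spring) as it stands unpressed, 72 mm above the table, 45 mm along the station's own +x. The point stays with the station and does not sink with the pad. The pad slides straight down by at most 15 mm and springs back up by itself.
- tagtop_left (a point): Centre of the top face of the yellow tag cap (34 x 34 mm, 8 mm thick, with a small yellow flag hanging at its -x side) on the left station, 45 mm along the station's own -x, so 90 mm from the pad's centre; moves with the tag: 86 mm above the table with the tag fully up, 66 mm fully down. The black guide block under it (44 x 44 mm) tops out at 50 mm.
- tag_left (a joint): How far the yellow tag of the left station is pushed down, in m: 0 fully up, 0.020 fully down; starts between 0 and 0.003. It slides vertically, needs about 3 N and stays where it is left.
- station_middle: The middle test station: a grey block fixed to the table, 180 (x) x 90 (y) x 30 (z) mm. Origin: centre of its underside, on the table. Its own +x points from tag to pad. The stations look alike; which one is soft changes from run to run. Pressed 10 mm, the softest pad pushes back with about 3 N, the others with about 7 and 12 N (10 and 17 N at full travel).
- pad_middle (a point): Centre of the top face of the middle station's black round rubber pad (56 mm across, 14 mm thick, on a spring) as it stands unpressed, 72 mm above the table, 45 mm along the station's own +x. The point stays with the station and does not sink with the pad. The pad slides straight down by at most 15 mm and springs back up by itself.
- tagtop_middle (a point): Centre of the top face of the yellow tag cap (34 x 34 mm, 8 mm thick, with a small yellow flag hanging at its -x side) on the middle station, 45 mm along the station's own -x, so 90 mm from the pad's centre; moves with the tag: 86 mm above the table with the tag fully up, 66 mm fully down. The black guide block under it (44 x 44 mm) tops out at 50 mm.
- tag_middle (a joint): How far the yellow tag of the middle station is pushed down, in m: 0 fully up, 0.020 fully down; starts between 0 and 0.003. It slides vertically, needs about 3 N and stays where it is left.
- station_right: The right (smallest y, at the robot's right hand) test station: a grey block fixed to the table, 180 (x) x 90 (y) x 30 (z) mm. Origin: centre of its underside, on the table. Its own +x points from tag to pad. The stations look alike; which one is soft changes from run to run. Pressed 10 mm, the softest pad pushes back with about 3 N, the others with about 7 and 12 N (10 and 17 N at full travel).
- pad_right (a point): Centre of the top face of the right station's black round rubber pad (56 mm across, 14 mm thick, on a spring) as it stands unpressed, 72 mm above the table, 45 mm along the station's own +x. The point stays with the station and does not sink with the pad. The pad slides straight down by at most 15 mm and springs back up by itself.
- tagtop_right (a point): Centre of the top face of the yellow tag cap (34 x 34 mm, 8 mm thick, with a small yellow flag hanging at its -x side) on the right station, 45 mm along the station's own -x, so 90 mm from the pad's centre; moves with the tag: 86 mm above the table with the tag fully up, 66 mm fully down. The black guide block under it (44 x 44 mm) tops out at 50 mm.
- tag_right (a joint): How far the yellow tag of the right station is pushed down, in m: 0 fully up, 0.020 fully down; starts between 0 and 0.003. It slides vertically, needs about 3 N and stays where it is left.
- big_ring: Black rubber seal ring lying flat, 88 mm across, 12 mm thick. Loose bystander, to be left alone. Origin: centre of its underside.
- small_ring: Black rubber seal ring lying flat between the middle and left stations, 36 mm across, 8 mm thick. Loose bystander, to be left alone. Origin: centre of its underside.
- bushing: Short brass tube standing between the middle and right stations, 34 mm across, 22 mm tall. Loose bystander, to be left alone. Origin: centre of its underside.
- grease_jar: Amber jar with a white cap, 56 mm across, 60 mm tall. Loose bystander, to be left alone. Origin: centre of its underside.
- sizing_cone: Aluminium ring sizing cone standing on its 68 mm base, 95 mm tall. Loose bystander, to be left alone. Origin: centre of its underside.
- ring_pick: Pick tool with a green handle lying flat, 170 mm long, its own +x towards the tip. Loose bystander, to be left alone. Origin: midway along the tool, at its underside.
- fitting: Brass pipe fitting standing beside the left station, 38 mm across, 34 mm tall. Loose bystander, to be left alone. Origin: centre of its underside.
There are look-alikes about, which are no part of the job. Leave any turquoise look-alike of the station_right alone. Leave any blue or turquoise look-alike of the station_middle alone.

How it is judged:
On the way, in this order (a step that is already met when the one before it is completed fails the run):
1. the left pad is pressed down more than 5 mm by the fingers (((horizontal distance between pad0_c0 and pad_left below 0.03 m and distance of pad0_c0 from where it was at the start of the episode above 0.005 m and contact force between the fingers and pad0_c0 above 0.3 N) or (horizontal distance between pad1_c0 and pad_left below 0.03 m and distance of pad1_c0 from where it was at the start of the episode above 0.005 m and contact force between the fingers and pad1_c0 above 0.3 N) or (horizontal distance between pad2_c0 and pad_left below 0.03 m and distance of pad2_c0 from where it was at the start of the episode above 0.005 m and contact force between the fingers and pad2_c0 above 0.3 N))), for 0.05 s.
2. the middle pad is pressed down more than 5 mm by the fingers (((horizontal distance between pad0_c0 and pad_middle below 0.03 m and distance of pad0_c0 from where it was at the start of the episode above 0.005 m and contact force between the fingers and pad0_c0 above 0.3 N) or (horizontal distance between pad1_c0 and pad_middle below 0.03 m and distance of pad1_c0 from where it was at the start of the episode above 0.005 m and contact force between the fingers and pad1_c0 above 0.3 N) or (horizontal distance between pad2_c0 and pad_middle below 0.03 m and distance of pad2_c0 from where it was at the start of the episode above 0.005 m and contact force between the fingers and pad2_c0 above 0.3 N))), for 0.05 s.
3. the right pad is pressed down more than 5 mm by the fingers (((horizontal distance between pad0_c0 and pad_right below 0.03 m and distance of pad0_c0 from where it was at the start of the episode above 0.005 m and contact force between the fingers and pad0_c0 above 0.3 N) or (horizontal distance between pad1_c0 and pad_right below 0.03 m and distance of pad1_c0 from where it was at the start of the episode above 0.005 m and contact force between the fingers and pad1_c0 above 0.3 N) or (horizontal distance between pad2_c0 and pad_right below 0.03 m and distance of pad2_c0 from where it was at the start of the episode above 0.005 m and contact force between the fingers and pad2_c0 above 0.3 N))), for 0.05 s.
4. then the tag beside the softest pad (pad0 in the rules) is pushed down (at least 16 of its 20 mm), the other two still up (((horizontal distance between pad0_c0 and pad_left below 0.03 m and value of joint tag_left above 0.016 m and value of joint each of tag_middle, tag_right below 0.007 m) or (horizontal distance between pad0_c0 and pad_middle below 0.03 m and value of joint tag_middle above 0.016 m and value of joint each of tag_left, tag_right below 0.007 m) or (horizontal distance between pad0_c0 and pad_right below 0.03 m and value of joint tag_right above 0.016 m and value of joint each of tag_left, tag_middle below 0.007 m))), for 0.2 s.
At the end, for the whole second after the job is handed in: The tag of the station with the softest pad (pad0 in the rules) is down by at least 16 of its 20 mm, the other two tags are down by less than 7 mm, all pads are back up (within 3 mm), and the loose things are at rest within 30 mm of where they stood (((horizontal distance between pad0_c0 and pad_left below 0.03 m and value of joint tag_left above 0.016 m and value of joint each of tag_middle, tag_right below 0.007 m) or (horizontal distance between pad0_c0 and pad_middle below 0.03 m and value of joint tag_middle above 0.016 m and value of joint each of tag_left, tag_right below 0.007 m) or (horizontal distance between pad0_c0 and pad_right below 0.03 m and value of joint tag_right above 0.016 m and value of joint each of tag_left, tag_middle below 0.007 m)) and distance of each of pad0_c0, pad1_c0, pad2_c0 from where it was at the start of the episode below 0.003 m and linear speed of each of big_ring, small_ring, bushing, grease_jar, sizing_cone, ring_pick, fitting below 0.02 m/s); the robot touches nothing.
It fails at once if the tag of a station whose pad is not the softest is pushed down 7 mm or more ((value of joint tag_left above 0.007 m and horizontal distance between pad0_c0 and pad_left above 0.05 m) or (value of joint tag_middle above 0.007 m and horizontal distance between pad0_c0 and pad_middle above 0.05 m) or (value of joint tag_right above 0.007 m and horizontal distance between pad0_c0 and pad_right above 0.05 m)).
It fails at once if a pad is pressed harder than 40 N (contact force between anything else and pad0_c0 above 40 N or contact force between anything else and pad1_c0 above 40 N or contact force between anything else and pad2_c0 above 40 N).
It fails at once if a loose thing is lifted, carried or shoved by more than 30 mm (distance of any of big_ring, small_ring, bushing, grease_jar, sizing_cone, ring_pick, fitting from where it was at the start of the episode above 0.03 m).
It also fails if it takes over 54 s, if anything falls off the work surface, if the arm or the gripper's body presses on something with over 40 N, if the wrist force passes 120 N, or if a joint passes its speed limit or range.

## Working session

There is one attempt and no reset: what is moved stays moved. The work goes in short steps, Python scripts to look and compute and a tool call to move; the robot and the scene stay as the last step left them, time stands still between calls to the robot, and variables do not carry over. Pictures are saved under pics/ and viewed, and the job is handed in when it is done.

Besides the shell and the picture viewer there is one more tool, called as name(argument=value, ...), one argument or row to a line, values as JSON. drive_tool: Moves the arm, as the interface text tells. Its arguments: {"type":"object","properties":{"slide":{"type":"array"},"turn":{"type":"array"},"gripper":{"type":"array"},"squeeze":{"type":"number"}},"required":["slide","turn","gripper"]}

```bash
mkdir -p pics
python3 - <<'E'
from station import bot
import cv2,pickle
o=bot.get_obs();print({k:o[k] for k in('t','eef_pos','tool_rot','contact_force','gripper_width')})
for n in('top','side'):
    c=bot.read_camera(n);pickle.dump(c,open(n+'.pkl','wb'));cv2.imwrite(f'pics/{n}0.png',c['color'][:,:,::-1]);print(n,c['fovy'],c['R'],c['t'])
E
```

```text
{'t': 0.0, 'eef_pos': array([ 0.28283639, -0.61222702,  0.23028264]), 'tool_rot': array([ 0.59511208,  0.38130096,  0.59627429, -0.38066806]), 'contact_force': array([-0.77265432, -0.26926867,  0.11235962]), 'gripper_width': 1.0018935793917496}
top 47.95728269692567 [[ 1.24548110e-02 -9.99922308e-01 -5.05253193e-04]
 [-9.93082503e-01 -1.23106121e-02 -1.16771537e-01]
 [ 1.16756245e-01  1.95612553e-03 -9.93158675e-01]] [0.0116605  0.54312724 1.27982612]
side 56.90374718692921 [[-0.95427636 -0.29886087 -0.00623013]
 [-0.18532251  0.60783926 -0.77213147]
 [ 0.23454681 -0.73567222 -0.63543228]] [0.50015023 0.14944493 0.98701325]
```

View pics/top0.png

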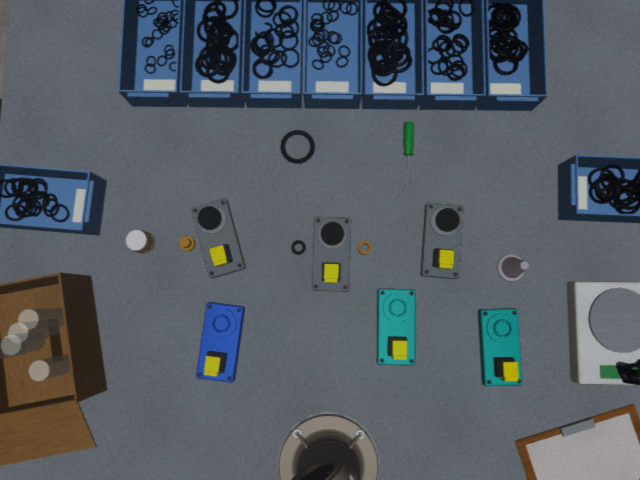

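View pics/side0.png

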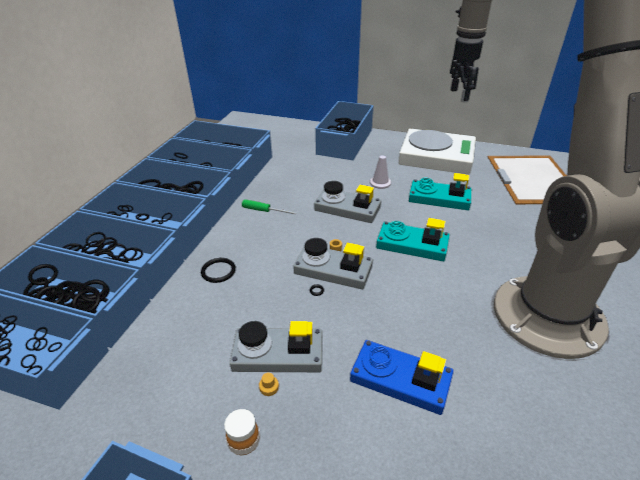

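The top view shows three grey stations with black pads, at about (218,238), (332,254) and (442,241). There is a blue look-alike at (220,342) and turquoise ones at (397,327) and (501,347), all without black pads. The grey ones fit the description, so I'll enlarge them to confirm and measure.

Run:
```python
import cv2,pickle
c=pickle.load(open('top.pkl','rb'))['color'][:,:,::-1]
cv2.imwrite('pics/topcrop.png',cv2.resize(c[190:300,180:480],(780,286),interpolation=cv2.INTER_CUBIC))
s=[cv2.resize(c[195:295,x:x+80],(260*1,325),interpolation=cv2.INTER_CUBIC) for x in(180,292,402)]
s=[cv2.resize(c[195:295,x:x+80],(266,332),interpolation=cv2.INTER_CUBIC) for x in(180,292,402)]
s=[cv2.resize(c[195:295,x:x+64],(266,416),interpolation=cv2.INTER_CUBIC) for x in(186,300,410)]
cv2.imwrite('pics/three.png',cv2.hconcat(s))
```

```text
(no output)
```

View pics/three.png

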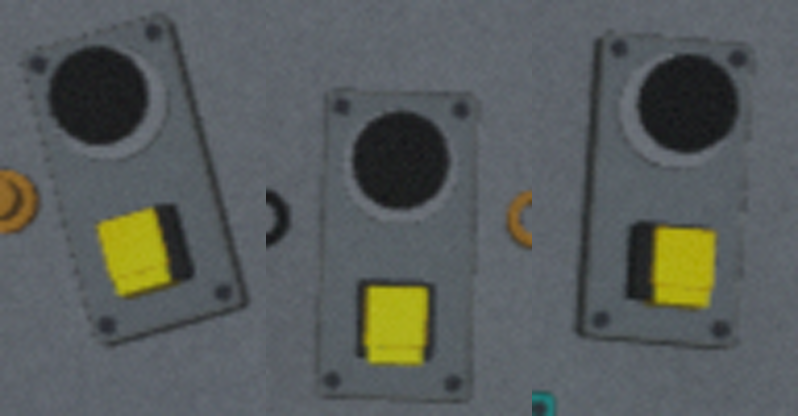

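The crop confirms three grey stations, each with a black pad and a yellow tag. Pad centres are near (209.8,217.8), (332.2,233.5) and (447.5,219.8). Tag tops are near (218,253.9), (331.5,271) and (446.6,256.8).

```bash
cat > h.py <<'E'
import numpy as np,pickle
def ray(cam,u,v,z):
    f=240/np.tan(np.radians(cam['fovy'])/2);R=np.array(cam['R']);t=np.array(cam['t'])
    d=R.T@np.array([(u-cam['cx'])/f,(v-cam['cy'])/f,1]);C=-R.T@t
    return (C+d*(z-C[2])/d[2])
def proj(cam,X):
    f=240/np.tan(np.radians(cam['fovy'])/2);p=np.array(cam['R'])@X+cam['t'];return p[:2]/p[2]*f+[cam['cx'],cam['cy']]
E
python3 - <<'E'
from h import *
from scipy.spatial.transform import Rotation as Ro
c=pickle.load(open('top.pkl','rb'));s=pickle.load(open('side.pkl','rb'))
for n,p,g in(('L',(209.8,217.8),(218,253.9)),('M',(332.2,233.5),(331.5,271)),('R',(447.5,219.8),(446.6,256.8))):
    P=ray(c,*p,.072);G=ray(c,*g,.085);d=P-G
    print(n,P[:2].round(4),G[:2].round(4),np.hypot(*d[:2]).round(4),np.degrees(np.arctan2(d[1],d[0])).round(1),'side',proj(s,P).round(),proj(s,G).round())
for n,p,z in(('jar',(137,240),.06),('cone',(524,265),.095),('fit',(187,243),.034),('bush',(365,248),.022)): print(n,ray(c,*p,z).round(3))
from station import bot
print(Ro.from_quat(bot.get_obs()['tool_rot'],scalar_first=True).as_matrix().round(2))
E
```

```text
L [0.5772 0.2848] [0.4908 0.2598] 0.0899 16.1 side [253. 329.] [299. 326.]
M [ 0.5434 -0.0051] [ 0.4544 -0.0042] 0.089 -0.6 side [316. 244.] [352. 246.]
R [ 0.5794 -0.2773] [ 0.4906 -0.2709] 0.089 -4.1 side [333. 185.] [363. 187.]
jar [0.524 0.458 0.06 ]
cone [ 0.473 -0.446  0.095]
fit [0.52  0.346 0.034]
bush [ 0.515 -0.086  0.022]
[[-0.    0.91  0.42]
 [ 0.    0.42 -0.91]
 [-1.   -0.   -0.  ]]
```

Pad-to-tag distances come out at 89–90 mm and the side view agrees. Next I'll close the fingers and move high over the left pad.

drive_tool(
  slide=[
    [20,30,0],
    [45,60,0],
    [70,95,0],
    [95,130,0],
    [120,165,0],
    [145,200,0],
    [170,235,0],
    [190,270,0],
    [210,305,0],
    [225,340,0],
  ],
  turn=[
    [0,0,0],
    [0,0,0],
    [0,0,0],
    [0,0,0],
    [0,0,0],
    [0,0,0],
    [0,0,0],
    [0,0,0],
    [0,0,0],
    [0,0,0],
  ],
  gripper=[0,0,0,0,0,0,0,0,0,0],
)

```text
t: 1.1
eef_pos: [0.5087, -0.2704, 0.2301]
tool_rot: [0.595, 0.381, 0.596, -0.38]
contact_force: [0.1, -0.0, -0.7]
gripper_width: 0.001
```

drive_tool(
  slide=[
    [5,40,0],
    [10,80,0],
    [15,120,0],
    [20,160,0],
    [25,200,0],
    [30,240,0],
    [35,280,0],
    [40,320,0],
    [45,360,0],
    [50,400,0],
  ],
  turn=[
    [0,0,0],
    [0,0,0],
    [0,0,0],
    [0,0,0],
    [0,0,0],
    [0,0,0],
    [0,0,0],
    [0,0,0],
    [0,0,0],
    [0,0,0],
  ],
  gripper=[0,0,0,0,0,0,0,0,0,0],
)

```text
t: 2.1
eef_pos: [0.5585, 0.131, 0.2298]
tool_rot: [0.595, 0.381, 0.597, -0.381]
contact_force: [1.3, -0.4, -0.0]
gripper_width: 0.002
```

drive_tool(
  slide=[
    [5,40,0],
    [10,80,0],
    [14,120,0],
    [18,155,-10],
    [18,155,-40],
    [18,155,-75],
    [18,155,-110],
    [18,155,-130],
    [18,155,-140],
    [18,155,-140],
  ],
  turn=[
    [0,0,0],
    [0,0,0],
    [0,0,0],
    [0,0,0],
    [0,0,0],
    [0,0,0],
    [0,0,0],
    [0,0,0],
    [0,0,0],
    [0,0,0],
  ],
  gripper=[0,0,0,0,0,0,0,0,0,0],
)

```text
t: 3.1
eef_pos: [0.5756, 0.2855, 0.0883]
tool_rot: [0.595, 0.38, 0.597, -0.382]
contact_force: [1.5, -1.3, -0.2]
gripper_width: -0.003
```

Run:
```python
from station import bot
import cv2
a=bot.read_camera('side')['color'][250:400,180:340,::-1]; b=bot.read_camera('wrist')['color'][:,:,::-1]
cv2.imwrite('pics/p1.png',cv2.hconcat([cv2.resize(a,(427,400)),cv2.resize(b,(373,400))]))
```

```text
(no output)
```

View pics/p1.png

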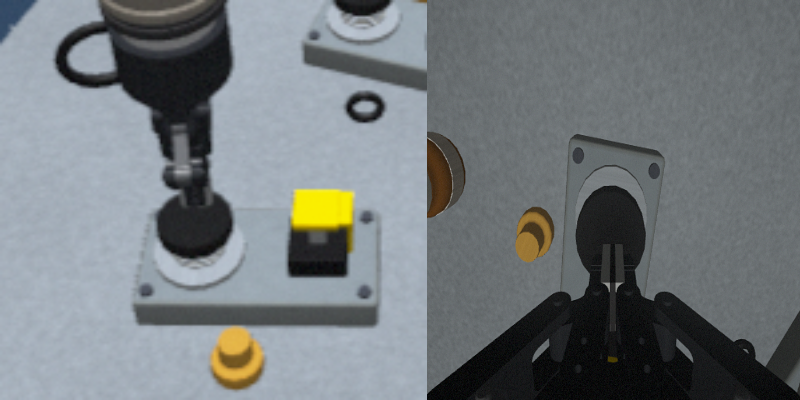

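The closed fingertips are centred just above the left pad, so I'll press about 10 mm.

drive_tool(
  slide=[
    [0,0,-8],
    [0,0,-13],
    [0,0,-16],
    [0,0,-19],
    [0,0,-22],
    [0,0,-24],
    [0,0,-26],
    [0,0,-26],
    [0,0,-26],
    [0,0,-26],
  ],
  turn=[
    [0,0,0],
    [0,0,0],
    [0,0,0],
    [0,0,0],
    [0,0,0],
    [0,0,0],
    [0,0,0],
    [0,0,0],
    [0,0,0],
    [0,0,0],
  ],
  gripper=[0,0,0,0,0,0,0,0,0,0],
)

```text
t: 4.2
eef_pos: [0.577, 0.2864, 0.0649]
tool_rot: [0.595, 0.381, 0.596, -0.38]
contact_force: [-0.9, -0.5, 2.1]
gripper_width: -0.002
```

drive_tool(
  slide=[
    [0,0,0],
    [0,0,0],
  ],
  turn=[
    [0,0,0],
    [0,0,0],
  ],
  gripper=[0,0],
)

```text
t: 4.4
eef_pos: [0.5771, 0.2864, 0.065]
tool_rot: [0.595, 0.381, 0.596, -0.38]
contact_force: [-1.1, -1.8, 2.1]
gripper_width: -0.002
```

drive_tool(
  slide=[
    [0,0,-3],
    [0,0,-5],
    [0,0,-5],
    [0,0,-5],
  ],
  turn=[
    [0,0,0],
    [0,0,0],
    [0,0,0],
    [0,0,0],
  ],
  gripper=[0,0,0,0],
)

```text
t: 4.8
eef_pos: [0.5772, 0.2865, 0.0601]
tool_rot: [0.595, 0.382, 0.596, -0.38]
contact_force: [0.1, -1.2, 3.3]
gripper_width: -0.001
```

Run:
```python
from station import bot
import cv2
for i in range(6):
    a=bot.read_camera('side'); o=bot.get_obs(); print(o['eef_pos'].round(4),o['contact_force'].round(2))
cv2.imwrite('pics/p2.png',cv2.resize(a['color'][250:400,180:340,::-1],(427,400)))
```

```text
[0.5772 0.2865 0.0601] [-0.2  -0.94  3.74]
[0.5772 0.2865 0.0601] [-0.38 -0.2   3.28]
[0.5772 0.2865 0.0601] [-0.3  -0.4   3.84]
[0.5772 0.2865 0.0601] [-0.74  0.7   2.86]
[0.5772 0.2865 0.0601] [-0.48 -0.63  3.05]
[0.5772 0.2865 0.0601] [-0.48 -0.66  3.31]
```

View pics/p2.png

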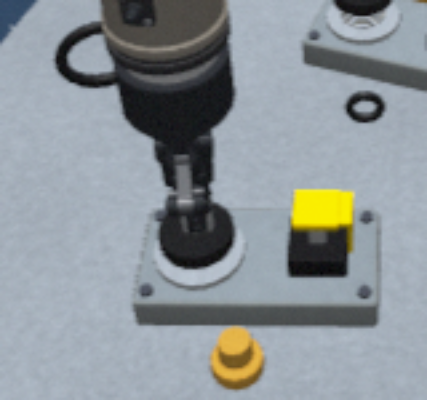

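The pad is visibly sunk about 12 mm at about 3.3 N, so the left one looks soft. Next is the middle pad.

drive_tool(
  slide=[
    [0,0,25],
    [0,0,60],
    [0,0,90],
    [-4,-35,95],
    [-8,-75,95],
    [-13,-115,95],
    [-18,-155,95],
    [-23,-195,95],
    [-28,-235,95],
    [-32,-270,95],
  ],
  turn=[
    [0,0,0],
    [0,0,0],
    [0,0,0],
    [0,0,0],
    [0,0,0],
    [0,0,0],
    [0,0,0],
    [0,0,0],
    [0,0,0],
    [0,0,0],
  ],
  gripper=[0,0,0,0,0,0,0,0,0,0],
)

```text
t: 6.1
eef_pos: [0.5444, 0.0142, 0.1548]
tool_rot: [0.595, 0.382, 0.596, -0.381]
contact_force: [0.0, -0.3, 0.0]
gripper_width: -0.005
```

drive_tool(
  slide=[
    [-1,-12,0],
    [-1,-19,-20],
    [-1,-19,-45],
    [-1,-19,-62],
    [-1,-19,-72],
    [-1,-19,-79],
    [-1,-19,-84],
    [-1,-19,-84],
  ],
  turn=[
    [0,0,0],
    [0,0,0],
    [0,0,0],
    [0,0,0],
    [0,0,0],
    [0,0,0],
    [0,0,0],
    [0,0,0],
  ],
  gripper=[0,0,0,0,0,0,0,0],
)

```text
t: 6.9
eef_pos: [0.5435, -0.0042, 0.0708]
tool_rot: [0.595, 0.382, 0.596, -0.38]
contact_force: [-1.6, -0.1, 2.0]
gripper_width: -0.0
```

drive_tool(
  slide=[
    [0,0,-3],
    [0,0,-6],
    [0,0,-8],
    [0,0,-10],
    [0,0,-10],
    [0,0,-10],
  ],
  turn=[
    [0,0,0],
    [0,0,0],
    [0,0,0],
    [0,0,0],
    [0,0,0],
    [0,0,0],
  ],
  gripper=[0,0,0,0,0,0],
)

```text
t: 7.5
eef_pos: [0.544, -0.0042, 0.0614]
tool_rot: [0.595, 0.382, 0.596, -0.38]
contact_force: [-2.6, -0.6, 7.6]
gripper_width: -0.002
```

Run:
```python
from station import bot
import cv2
for i in range(5):
    a=bot.read_camera('side'); o=bot.get_obs(); print(o['eef_pos'].round(4),o['contact_force'].round(2))
cv2.imwrite('pics/p3.png',cv2.resize(a['color'][180:330,250:410,::-1],(427,400)))
```

```text
[ 0.5439 -0.0042  0.0614] [-2.13  0.03  7.19]
[ 0.5439 -0.0042  0.0614] [-3.38  0.03  7.38]
[ 0.5439 -0.0042  0.0615] [-2.64  1.68  7.41]
[ 0.5439 -0.0042  0.0615] [-2.12  0.63  7.68]
[ 0.5439 -0.0042  0.0614] [-1.84  0.41  6.82]
```

View pics/p3.png

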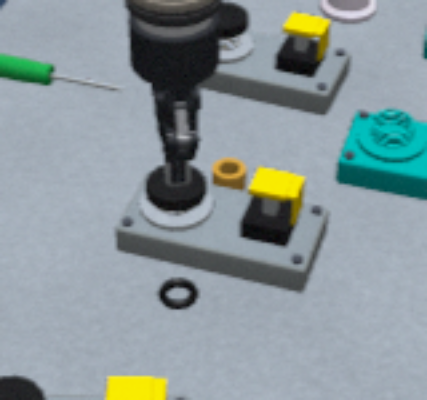

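The middle pad is sunk about 10.5 mm at about 7.3 N. Now the right pad, at (0.579,-0.277).

drive_tool(
  slide=[
    [0,0,25],
    [0,0,60],
    [0,0,90],
    [5,-35,95],
    [10,-75,95],
    [15,-115,95],
    [20,-155,95],
    [25,-195,95],
    [30,-235,95],
    [35,-270,95],
  ],
  turn=[
    [0,0,0],
    [0,0,0],
    [0,0,0],
    [0,0,0],
    [0,0,0],
    [0,0,0],
    [0,0,0],
    [0,0,0],
    [0,0,0],
    [0,0,0],
  ],
  gripper=[0,0,0,0,0,0,0,0,0,0],
)

```text
t: 8.75
eef_pos: [0.5788, -0.2769, 0.1564]
tool_rot: [0.595, 0.382, 0.595, -0.381]
contact_force: [1.0, -0.4, 0.7]
gripper_width: -0.002
```

drive_tool(
  slide=[
    [0,0,-20],
    [0,0,-45],
    [0,0,-62],
    [0,0,-73],
    [0,0,-80],
    [0,0,-85],
    [0,0,-85],
  ],
  turn=[
    [0,0,0],
    [0,0,0],
    [0,0,0],
    [0,0,0],
    [0,0,0],
    [0,0,0],
    [0,0,0],
  ],
  gripper=[0,0,0,0,0,0,0],
)

```text
t: 9.45
eef_pos: [0.579, -0.277, 0.0716]
tool_rot: [0.596, 0.382, 0.595, -0.381]
contact_force: [-2.0, 1.3, 2.9]
gripper_width: 0.0
```

drive_tool(
  slide=[
    [0,0,-3],
    [0,0,-6],
    [0,0,-8],
    [0,0,-10],
    [0,0,-10],
    [0,0,-10],
  ],
  turn=[
    [0,0,0],
    [0,0,0],
    [0,0,0],
    [0,0,0],
    [0,0,0],
    [0,0,0],
  ],
  gripper=[0,0,0,0,0,0],
)

```text
t: 10.05
eef_pos: [0.5795, -0.2772, 0.0632]
tool_rot: [0.596, 0.382, 0.595, -0.381]
contact_force: [-4.2, 1.2, 11.3]
gripper_width: -0.002
```

Run:
```python
from station import bot
import cv2
for i in range(5):
    a=bot.read_camera('side'); o=bot.get_obs(); print(o['eef_pos'].round(4),o['contact_force'].round(2))
cv2.imwrite('pics/p4.png',cv2.resize(a['color'][130:250,280:410,::-1],(433,400)))
```

```text
[ 0.5795 -0.2771  0.0632] [-4.47  0.94  9.91]
[ 0.5795 -0.2771  0.0633] [-3.66  1.8  10.41]
[ 0.5795 -0.2772  0.0632] [-5.04  1.55 10.38]
[ 0.5795 -0.2772  0.0632] [-4.07  0.42 10.52]
[ 0.5795 -0.2772  0.0633] [-3.56  1.83 10.07]
```

View pics/p4.png

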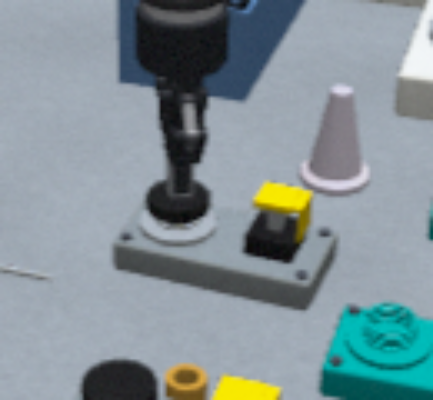

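The right pad gives about 10.3 N at 9 mm. So stiffness is left ≈ 2.8, middle ≈ 6.9 and right ≈ 11.7 N per 10 mm. The left pad is softest, so I'll go to the left tag at (0.491,0.260).

drive_tool(
  slide=[
    [0,0,25],
    [0,0,60],
    [0,0,90],
    [-5,35,95],
    [-12,75,95],
    [-19,115,95],
    [-25,155,95],
    [-31,195,95],
    [-37,235,95],
    [-43,275,95],
  ],
  turn=[
    [0,0,0],
    [0,0,0],
    [0,0,0],
    [0,0,0],
    [0,0,0],
    [0,0,0],
    [0,0,0],
    [0,0,0],
    [0,0,0],
    [0,0,0],
  ],
  gripper=[0,0,0,0,0,0,0,0,0,0],
)

```text
t: 11.3
eef_pos: [0.5365, -0.0006, 0.1587]
tool_rot: [0.596, 0.382, 0.594, -0.381]
contact_force: [0.7, -0.1, 0.5]
gripper_width: 0.002
```

drive_tool(
  slide=[
    [-5,40,0],
    [-12,80,0],
    [-19,120,0],
    [-25,160,0],
    [-31,200,0],
    [-37,235,0],
    [-45,262,0],
    [-45,262,-20],
    [-45,262,-45],
    [-45,262,-55],
  ],
  turn=[
    [0,0,0],
    [0,0,0],
    [0,0,0],
    [0,0,0],
    [0,0,0],
    [0,0,0],
    [0,0,0],
    [0,0,0],
    [0,0,0],
    [0,0,0],
  ],
  gripper=[0,0,0,0,0,0,0,0,0,0],
)

```text
t: 12.3
eef_pos: [0.4906, 0.261, 0.1021]
tool_rot: [0.596, 0.381, 0.595, -0.381]
contact_force: [0.1, -0.2, -0.5]
gripper_width: -0.002
```

Run:
```python
from station import bot
import cv2
a=bot.read_camera('side'); o=bot.get_obs(); print(o['eef_pos'].round(4),o['contact_force'].round(2))
cv2.imwrite('pics/p5.png',cv2.resize(a['color'][230:400,180:360,::-1],(424,400)))
```

```text
[0.4902 0.2606 0.1013] [-1.22 -0.24 -1.11]
```

View pics/p5.png

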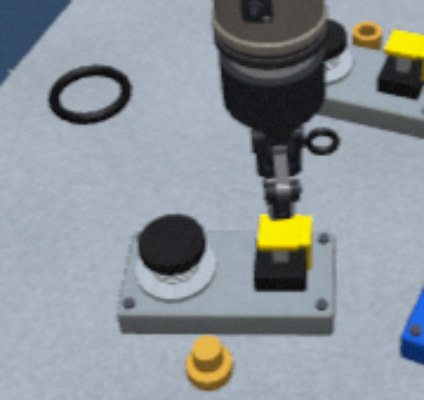

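The fingertips are 15 mm above the left tag, over its centre. I'll push down to about z = 0.066.

drive_tool(
  slide=[
    [0,0,-10],
    [0,0,-16],
    [0,0,-20],
    [0,0,-24],
    [0,0,-28],
    [0,0,-32],
    [0,0,-35],
    [0,0,-37],
    [0,0,-37],
    [0,0,-37],
  ],
  turn=[
    [0,0,0],
    [0,0,0],
    [0,0,0],
    [0,0,0],
    [0,0,0],
    [0,0,0],
    [0,0,0],
    [0,0,0],
    [0,0,0],
    [0,0,0],
  ],
  gripper=[0,0,0,0,0,0,0,0,0,0],
)

```text
t: 13.35
eef_pos: [0.4906, 0.2605, 0.0659]
tool_rot: [0.596, 0.381, 0.594, -0.382]
contact_force: [-5.6, -4.6, 19.4]
gripper_width: -0.002
```

The tag has bottomed out at z = 0.066 with the force up at 19 N. I'll lift clear and check.

drive_tool(
  slide=[
    [0,0,15],
    [0,0,45],
    [0,0,85],
    [0,0,125],
    [0,-40,150],
    [0,-80,160],
    [0,-120,160],
    [0,-150,160],
    [0,-150,160],
    [0,-150,160],
  ],
  turn=[
    [0,0,0],
    [0,0,0],
    [0,0,0],
    [0,0,0],
    [0,0,0],
    [0,0,0],
    [0,0,0],
    [0,0,0],
    [0,0,0],
    [0,0,0],
  ],
  gripper=[0,0,0,0,0,0,0,0,0,0],
)

```text
t: 14.35
eef_pos: [0.4908, 0.1103, 0.226]
tool_rot: [0.596, 0.382, 0.594, -0.382]
contact_force: [-0.4, 0.4, -0.5]
gripper_width: -0.002
```

Run:
```python
from station import bot
import cv2
a=bot.read_camera('side'); o=bot.get_obs(); print(o['t'],o['eef_pos'].round(4),o['contact_force'].round(2))
cv2.imwrite('pics/p6.png',cv2.resize(a['color'][140:410,180:480,::-1],(800,720)[0:1]+(600,) if 0 else (667,600)))
```

```text
14.4 [0.4907 0.1114 0.226 ] [-0.16  0.23  0.11]
```

View pics/p6.png

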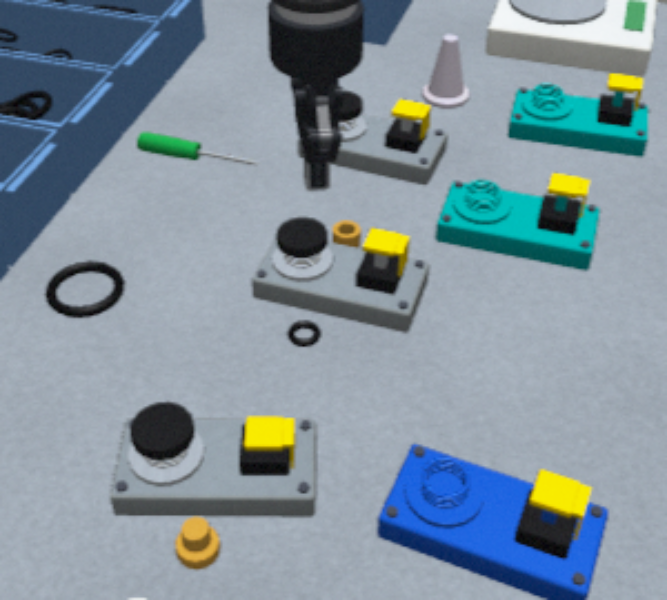

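The left tag at (268,440) is down. The other two grey stations' tags are up, all pads are back up, the loose things haven't moved, and the arm is clear.

```bash
python3 -c "
from station import bot
print(bot.hand_in())"
```

```text
the job is handed in; nothing more can be done
None
```

I pressed the three pads from left to right with closed fingertips; the left pad is clearly the softest, so I pushed the left station's yellow tag all the way down. The job is handed in at about 14.4 s; the hand-in reports no verdict.

| Pad | Measured force | Depth pressed | Scaled to 10 mm |
|---|---|---|---|
| Left | 3.3 N | 12 mm | about 2.8 N |
| Middle | 7.3 N | 10.5 mm | about 6.9 N |
| Right | 10.3 N | 9 mm | about 11.7 N |

The left tag stopped at z = 0.066 m, its fully-down height, with the wrist force rising to about 19 N.

The last picture shows the left tag down, the middle and right tags up, all pads sprung back and the arm clear. The loose things in view look unmoved; the grease jar was outside that last picture, but the arm never went near it. No check failed or disagreed.

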